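# Show two sides of a grinding ball to the inspection camera

## Task

Switch on the inspection camera's light with the button on its stand, then lift the handled porcelain dish with the steel grinding ball in it and hold it level with the ball at the camera's focus, high over the middle of the round stage plate, the handle square across the camera's view and towards the robot, still for about a second for the first picture. Then turn the dish a quarter turn, so that the handle points straight away from the camera, bring the ball to rest at the focus again and finish while holding it there, level and still, for the second picture. Keep the ball in the middle of the dish all the way and leave everything else on the bench where it is.

Things in the scene. Friction and masses are not known exactly. Their poses are not given: they have to be found in the camera images.
- stand: inspection camera on its fixed stand: grey base plate 360 x 200 x 18 mm, steel column 368 mm high at its back. Origin on the bench, mid-width, 85 mm in front of the base's back edge, 275 mm behind its front edge. x axis level, from the stage plate back to the column (the camera looks towards -x); y along the base's width, its + side towards the robot; z up
- lens (a point): middle of the camera's lens ring, 58 mm across: x -77, y 0, z 226 mm in the stand's frame. The white and black barrel, 43 to 58 mm thick, slopes up and back from it; it looks towards -x and 35 degrees down. In front of x -95 mm the stand has only its base plate and button
- stage (a point): middle of the top of the round black stage plate (95 mm across, let flush into the base plate), 200 mm in front of the stand's origin, z 19 mm; its axes are parallel to the stand's
- focus (a point): the camera's focus, a point in the air on the lens axis, 150 mm from the lens ring and 121 mm straight above the middle of the stage plate (140 mm above the bench); its axes are parallel to the stand's
- light (a joint): push button of the light, pressed straight down: 0 up, 0.005 m fully down; springs back; about 1.2 N to start, 4 N fully down; it counts as pressed beyond 3.5 mm
- light_top (a point): middle of the top face of the button: a grey disc 22 mm across in a black collar 38 mm across, on the base plate at x -240, y +72 mm in the stand's frame; its top face 39 mm above the bench when up
- dish: loose shallow white porcelain dish, 92 mm across, 31 mm high, on a foot 44 mm across, with one straight handle; about 110 g. Origin under the middle of the bowl, x axis outwards along the handle, z up. It starts on the bench with the handle roughly towards the robot
- handle (a point): middle of the dish's handle, where to grip it: 75 mm from the dish's axis, 25 mm above its underside. The handle is a flat-sided level bar 13 mm wide and 14 mm high, reaching from 46 to 105 mm from the dish's axis
- bowl (a point): where the ball's centre lies when the ball rests in the middle: on the dish's axis, 20 mm above its underside. The inside of the dish is a spherical hollow of radius 54 mm, lowest 10 mm above the underside; the ball rolls easily in it
- ball: loose steel ball, 20 mm across, 33 g, lying in the dish; its origin is a point of its surface and turns with it, so use ball_center
- ball_center (a point): centre of the steel ball
- vial: bystander beside the dish: amber sample vial, 23 mm across, 48 mm high, black cap; origin under its middle
- evap_dish: bystander beside the dish: small white porcelain bowl without handle, 68 mm across, 24 mm high; origin under its middle
- forceps: bystander: steel forceps lying on the bench, about 150 x 16 x 9 mm; origin under its middle
- flask: bystander on the robot's side of the stand, level with its column: conical glass flask, 51 mm across, 83 mm high; origin under its middle
- mill_jar: bystander on the far side of the stand's base: closed steel grinding jar, 58 mm across, 68 mm high; origin under its middle
- cap: bystander: black screw cap, 23 mm across, 13 mm high; origin under its middle
- amber_bottle: bystander: amber bottle with white cap, 58 mm across, 100 mm high; origin under its middle

How it is judged (in metres and radians):
On the way, in this order (a step that is already met when the one before it is completed fails the run):
1. the light's button is pressed (value of joint light above 0.0035 m), for 0.05 s.
2. first picture, 0.8 s: level and still, ball centred and at the focus, handle across the view, robot's side (distance between ball_center and focus below 0.025 m and angle between the x axis of dish and the y axis of stand, either way round below 0.2 rad and y of handle in the frame of stand above 0.03 m and angle between dish's own z axis and vertical below 0.12 rad and distance between ball_center and bowl below 0.012 m and linear speed of dish below 0.03 m/s), for 0.8 s.
At the end, for the whole second after the job is handed in: The gripper holds the dish in the air, touching nothing else: ball within 25 mm of the focus, handle pointing straight away from the camera within 0.2 rad, dish level within 0.12 rad, ball within 12 mm of the dish's middle, dish and ball still (under 30 mm/s), the button let go (distance between ball_center and focus below 0.025 m and angle between the x axis of dish and the x axis of stand, either way round below 0.2 rad and x of handle in the frame of stand below -0.23 m and angle between dish's own z axis and vertical below 0.12 rad and distance between ball_center and bowl below 0.012 m and linear speed of each of dish, ball below 0.03 m/s and contact force between dish and the fingers above 1 N and contact force between dish and stand below 0.1 N and value of joint light below 0.002 m); the arm keeps its last pose, push and grip.
It fails at once if the ball leaves the middle of the dish (over 22 mm off) (distance between ball_center and bowl above 0.022 m).
It fails at once if the dish is tilted by more than 0.3 rad (angle between dish's own z axis and vertical above 0.3 rad).
It fails at once if something else on the bench is moved by more than 30 mm (distance of any of vial, evap_dish, forceps, flask, mill_jar, cap, amber_bottle from where it was at the start of the episode above 0.03 m).
It also fails if it takes over 64 s, if anything falls off the work surface, if the arm or the gripper's body presses on something with over 40 N, if the wrist force passes 120 N, or if a joint passes its speed limit or range.

## Robot

A 7-joint arm with a two-finger parallel gripper is mounted at the origin on the work surface. World frame = base frame: x ahead of the robot, y to its left, z up, the work surface at z = 0. Lengths are in mm, angles in rad, forces in N, time in s.
With the tool pointing down it reaches from about 400 to 925 mm from the base axis. Payload 5.6 kg.
Tool frame: the origin (TCP) lies midway between the tips of the shut fingers; the grasp point (between the pads) lies 19 mm behind it (arm.pinch_z is the distance from the TCP to the grasp point, in mm); z points along the fingers, y is the line along which they close (so a half turn about z gives the same grasp; the last joint's range is limited). The gripper opens to 85 mm and grips with 20 to 120 N. Pads are 22 mm wide; open, the fingers measure 114 mm over their backs; the gripper's body (76 mm by 85 mm) begins 54 mm behind the grasp point. The pads swing forward as they close: fully open they stand 13 mm farther back than shut.
Start: joints at [-0.043, 0.468, -0.012, 1.603, 0.006, 1.071, -0.056], TCP at [650.006, -0.043, 231.29] pointing down, gripper open.
Joint ranges: [-2.53, 2.53], [-0.31, 2.02], [-1.57, 1.55], [0.28, 2.44], [-1.29, 4.43], [0.15, 1.84], [-2.92, 2.92]. Speed limits (rad/s): [2.57, 2.57, 3.14, 3.14, 3.14, 3.14, 3.14].

## Interface

Orientations are given as a rotation vector (axis times angle).
In Python, from bench import monitor, vision, workorder, arm gives the robot as it stands. The module is installed in compiled form; this text tells all that it offers.
- The arm moves only by the shell command python3 -m creep 'ROWS' [OPENING]. ROWS is a JSON list of rows, 1 to 5 of them, each of 6 numbers: dx, dy, dz in mm, then a rotation vector rx, ry, rz in rad; each row is the pose to reach, as a shift and turn from the pose commanded when the command began, along the tool's axes at that moment; what a row does not reach only later rows make up. A row lasts 1/12 s, in which the tool goes at most 41.7 mm and 0.125 rad, less where a joint would pass 70% of its speed; a pose out of reach is approached as far as the arm can. OPENING is the finger opening in mm, set as the command begins (- or left out keeps the last). The fingers move at their own pace and stop on an object; the grip force is fixed at half the most. Time passes only in rows, so rows that do not move let the fingers close. It prints the time, the measured TCP pose, the force, the opening and the grip force at its end.
- monitor.get_state(): the state, without advancing time (a new reading comes with each control period).
- vision.capture(name): name is "scene" or "side" or "wrist"; returns a dict with "color" (400x640x3 uint8, blue, green, red), "depth" (400x640 float32, mm along the optical axis (not along the pixel's ray), 0 where there is no reading), "mtx" (3x3 intrinsics, pixels), "eye" and "rotation" of the camera in the world; the wrist camera has in their place "tool_from_camera" (4x4, takes a point from camera to tool coordinates, whose origin is the TCP and whose axes are the flange's). Camera axes: x right, y down, z forward; pixel columns grow to the right and rows downward; lengths in mm; the calibration is good to about 2 mm. The wrist camera is an equidistant fisheye: a pixel r from the principal point sees the ray r / f radians off the axis. A picture is of the moment at which its call begins: read the wrist's pose just before it.
- workorder.hand_in(): hands the job in; it is judged then, once.
The state is a dict: "clock": time; "qpos": joint angles; "qvel": joint speeds; "joint_torque": joint torques, N m; "eef_pos": TCP position; "eef_rot": TCP orientation; "wrist_force": force on the tool from outside, world axes, zero at the start; "ft_torque": the same for the moment, N m; "width": finger opening in mm; "finger_force": force on a finger pad.
Only numpy, scipy, OpenCV 4.12 (cv2) and the standard library are available. Lean on these libraries where they do the work, as an engineer would, in place of code of your own. Each camera call takes 0.05 s, during which the arm holds its last target. There are 200 camera calls.

## Working session

There is one attempt and no reset: what is moved stays moved. The work goes in short steps, Python scripts to look and compute and a shell command to move; the robot and the scene stay as the last step left them, time stands still between calls to the robot, and variables do not carry over. Pictures are saved under pics/ and viewed, at most 10 in all, crops included, and the job is handed in when it is done.

```bash
mkdir -p pics; cat > h.py <<'E'
import numpy as np, cv2
from bench import monitor, vision, workorder, arm
from scipy.spatial.transform import Rotation as R
def cloud(c):
    d=c["depth"];v,u=np.mgrid[0:400,0:640];K=c["mtx"]
    p=np.stack([(u-K[0,2])/K[0,0]*d,(v-K[1,2])/K[1,1]*d,d],-1)
    return p@np.array(c["rotation"]).T+np.array(c["eye"])
def ray(c,u,v,z):
    K=c["mtx"];r=np.array(c["rotation"])@np.array([(u-K[0,2])/K[0,0],(v-K[1,2])/K[1,1],1])
    e=np.array(c["eye"]);return e+r*(z-e[2])/r[2]
E
python3 - <<'E'
from h import *
import pickle
cs={}
for n in("scene","side"):
    c=vision.capture(n);cs[n]=c;cv2.imwrite(f"pics/{n}1.png",c["color"]);print(n,c["mtx"],c["eye"],c["rotation"])
pickle.dump(cs,open("c.pkl","wb"))
s=monitor.get_state();print(s["clock"],s["eef_pos"],s["eef_rot"],arm.pinch_z)
E
```

```text
scene [[496.05270903   0.         322.71351254]
 [  0.         496.05270903 196.95307255]
 [  0.           0.           1.        ]] [1066.97238299  859.58792503 1086.94719007] [-0.73049177 -2.60682363  1.15414934]
side [[439.81343214   0.         315.25081922]
 [  0.         439.81343214 197.19271821]
 [  0.           0.           1.        ]] [  42.55034043 -511.15110146  940.22041114] [-2.24011071  0.98353304 -0.38053744]
0.1 [ 6.49487518e+02 -8.52840533e-02  2.30418105e+02] [-2.22075528e+00 -2.22062141e+00  1.99017214e-03] 18.700000000000003
```

View pics/scene1.png

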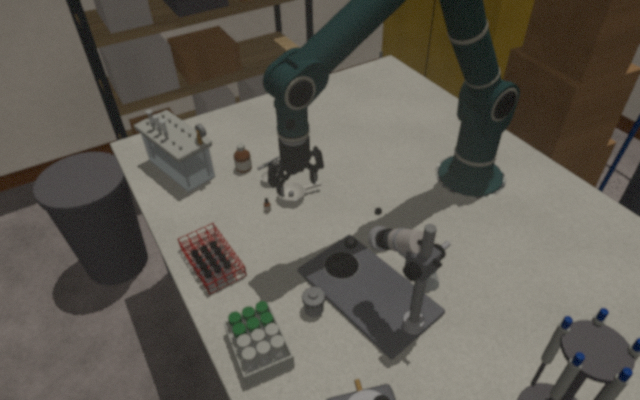

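View pics/side1.png

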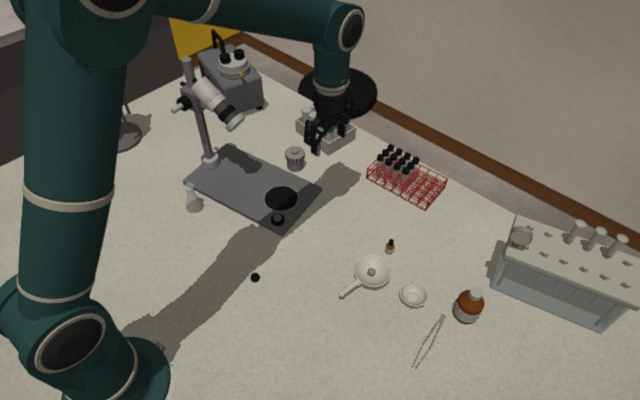

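Scene: the base plate has its stage at about (342,263), the button at (351,241) and the column at the lower right (425,270). Side: dish at (372,271) with its handle end at (342,295), stage at (281,198), button at (277,217), vial at (390,246).

```bash
cat >> h.py <<'E'
def fix(c):
    r=np.array(c["rotation"])
    if r.size==3: c["rotation"]=R.from_rotvec(r).as_matrix()
    return c
def proj(c,p):
    q=np.array(c["rotation"]).T@(np.array(p)-c["eye"]);K=c["mtx"];return (K@q/q[2])[:2]
def tri(c1,a,c2,b):
    def d(c,p): return np.array(c["rotation"])@np.linalg.inv(c["mtx"])@np.array([*p,1.])
    d1,d2=d(c1,a),d(c2,b);e1,e2=np.array(c1["eye"]),np.array(c2["eye"])
    t=np.linalg.lstsq(np.stack([d1,-d2],1),e2-e1,rcond=None)[0];P,Q=e1+t[0]*d1,e2+t[1]*d2
    return (P+Q)/2,np.linalg.norm(P-Q)
E
python3 - <<'E'
from h import *
import pickle
cs=pickle.load(open("c.pkl","rb"))
A,B=fix(cs["scene"]),fix(cs["side"])
for n,a,b in(("stage",(342,263),(281,198)),("button",(351,241),(277,217)),("cap",(378,211),(255,278)),("mill",(314,295),(295,152)),("vial",(267,201),(391,241))): print(n,tri(A,a,B,b))
for n,c in cs.items():
    P=cloud(c); 
    for p in([(342,263),(351,241)] if n=="scene" else [(281,198),(277,217),(372,271),(350,289),(400,200)]): print(n,p,P[p[1],p[0]].round(1))
a=cv2.resize(A["color"][150:370,230:470],None,fx=3,fy=3,interpolation=cv2.INTER_CUBIC)[:600,:700]
b=cv2.resize(B["color"][130:380,170:490],None,fx=2.4,fy=2.4,interpolation=cv2.INTER_CUBIC)
cv2.imwrite("pics/a2.png",a*1);cv2.imwrite("pics/b2.png",b)
E
```

```text
stage (array([582.79794064, 112.70842335,  22.40135099]), np.float64(3.350504587522639))
button (array([521.88146392,  64.97782983,  32.81808913]), np.float64(3.2001247160319357))
cap (array([366.01515148, -16.83257555,   4.89480477]), np.float64(1.7573872109032962))
mill (array([716.48729443, 188.41483745,  59.10666891]), np.float64(5.710346665929441))
vial (array([ 656.20959545, -207.39755942,   41.24373581]), np.float64(5.890737057377339))
scene (342, 263) [579.2 110.3  17.4]
scene (351, 241) [522.9  69.3  37.2]
side (281, 198) [585.3 113.1  20.5]
side (277, 217) [520.6  61.   37.6]
side (372, 271) [ 562.4 -224.3   30.5]
side (350, 289) [ 489.1 -216.    29. ]
side (400, 200) [ 825.1 -127.2   -3.1]
```

View pics/a2.png

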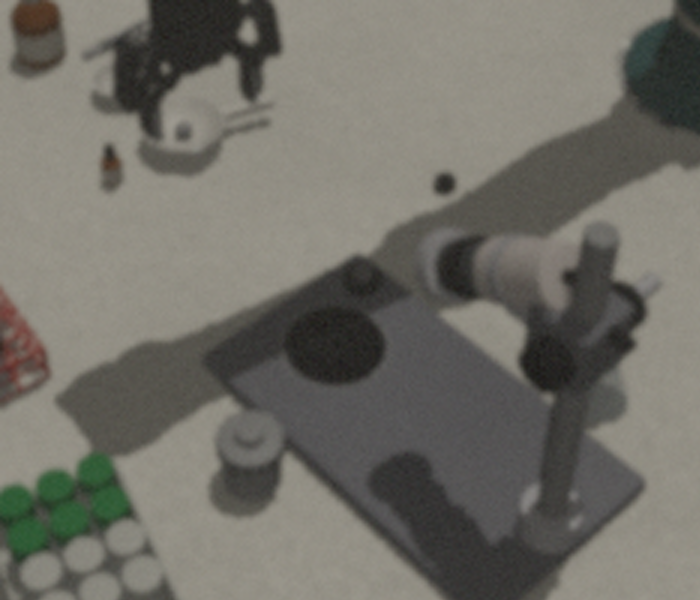

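View pics/b2.png

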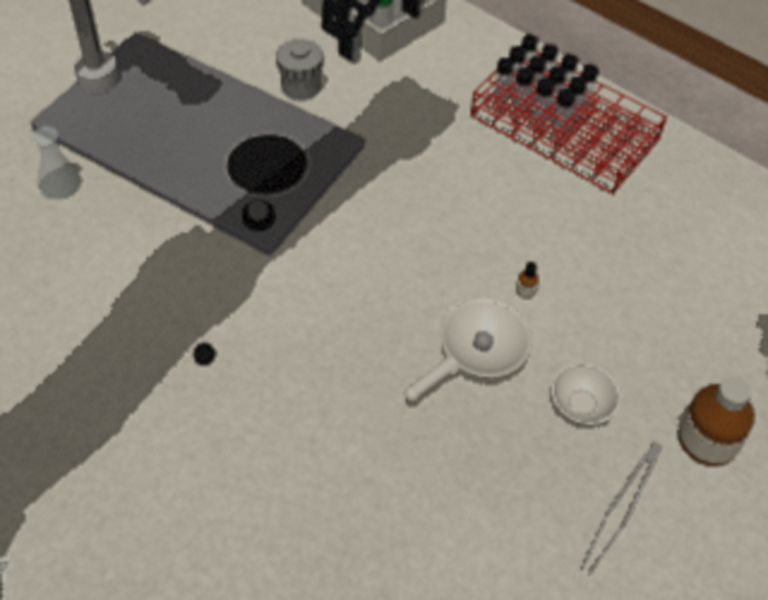

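Crop a shows the base corners at (205,360), (360,258) and (643,487), and the ball at (183,130). Crop b shows the base corners at (365,143), (270,252) and (35,125), the ball at (483,341) and the handle tip at (410,397). The flask stands at the column on the robot's side.

```bash
python3 - <<'E'
from h import *
import pickle
cs=pickle.load(open("c.pkl","rb"))
A,B=fix(cs["scene"]),fix(cs["side"])
a=lambda u,v:(230+u/3-.33,150+v/3-.33); b=lambda u,v:(170+u/2.4-.3,130+v/2.4-.3)
print("A corners",[ray(A,*a(*p),18)[:2].round(1) for p in((205,358),(360,257),(645,485))])
print("B corners",[ray(B,*b(*p),18)[:2].round(1) for p in((365,143),(270,250),(33,124),(137,33))])
print("ball",tri(A,a(183,130),B,b(483,341)),ray(A,*a(183,130),20),ray(B,*b(483,341),20))
# stage: dark blob
for n,c,roi in(("A",A,(320,245,365,280)),("B",B,(255,180,300,212))):
    x0,y0,x1,y1=roi;g=cv2.cvtColor(c["color"],cv2.COLOR_BGR2GRAY)[y0:y1,x0:x1]
    m=(g<38).astype(np.uint8);m=cv2.morphologyEx(m,cv2.MORPH_OPEN,np.ones((3,3)))
    k=max(cv2.findContours(m,0,1)[0],key=cv2.contourArea);e=cv2.fitEllipse(k);p=np.add(e[0],(x0,y0))
    print(n,e,p,ray(c,*p,19).round(1))
# dish: white bright points from side depth
P=cloud(B);hs=cv2.cvtColor(B["color"],cv2.COLOR_BGR2HSV)
m=np.zeros((400,640),bool);m[240:310,330:392]=1
m&=(P[...,2]>12)&(P[...,2]<50)
Q=P[m];print(len(Q))
rim=Q[(Q[:,2]>20)]
d=np.linalg.norm(rim[:,:2]-[562,-224],axis=1)
h=rim[(d>55)&(d<115)];print("handle n",len(h),h.mean(0))
c0=h[:,:2].mean(0);w,v=np.linalg.eigh(np.cov(h[:,:2].T));print("dir",v[:,1],np.sqrt(w), (h[:,:2]-c0)@v[:,1].min() if 0 else np.ptp((h[:,:2]-c0)@v[:,1]), np.percentile(h[:,2],[10,50,90]))
for n,p in(("flask",(55,180)),("mill",(300,55)),("cap",(204,353)),("vial",(530,270)),("evap",(585,395)),):
    q=b(*p);print(n,P[int(round(q[1])),int(round(q[0]))].round())
E
```

```text
A corners [array([694.1,  65. ]), array([504.,  34.]), array([443.3, 381. ])]
B corners [array([689.4,  52.8]), array([500.5,  22.4]), array([440.1, 369.5]), array([632.9, 405.9])]
ball (array([ 564.66391   , -220.28409171,   19.91706948]), np.float64(0.5966019177147025)) [ 564.50954277 -219.94810395   20.        ] [ 564.88609258 -220.46542181   20.        ]
A ((24.0, 27.0), (2.58198881149292, 2.58198881149292), 0.0) [344. 272.] [592.4 141.1  19. ]
B ((25.947399139404297, 18.300172805786133), (23.066003799438477, 31.927478790283203), 86.97991943359375) [280.94739914 198.30017281] [585.3 113.4  19. ]
1130
handle n 170 [ 535.25608479 -211.72080591   31.23174121]
dir [-0.99996486 -0.00838311] [ 4.44420152 78.28095553] 199.61328653149207 [25.79024538 30.48946018 36.10894677]
flask [399. 266.  29.]
mill [711. 179.  65.]
cap [365. -21.  16.]
vial [ 651. -213.   49.]
evap [ 593. -327.    3.]
```

```bash
python3 -m creep '[[10,-20,10,0,0,0],[25,-50,30,0,0,0],[40,-85,60,0,0,0],[55,-115,85,0,0,0],[64,-128.5,100,0,0,0]]' 0; python3 -m creep '[[0,0,20,0,0,0],[0,0,45,0,0,0],[0,0,65,0,0,0],[0,0,70,0,0,0],[0,0,70,0,0,0]]' 0
python3 - <<'E'
from h import *
s=monitor.get_state();print(s["eef_pos"],s["eef_rot"],s["width"],s["wrist_force"])
w=vision.capture("wrist");cv2.imwrite("pics/w1.png",w["color"]);print(w["mtx"],w["tool_from_camera"])
c=fix(vision.capture("side"));a=fix(vision.capture("scene"))
cv2.imwrite("pics/c1.png",np.hstack([cv2.resize(c["color"][130:300,200:330],None,fx=3,fy=3),cv2.resize(a["color"][150:320,280:410],None,fx=3,fy=3)]))
P=cloud(c);rows=[]
m=np.zeros((400,640),bool);m[240:312,330:392]=1
Q=P[m];Q=Q[(Q[:,2]>18)&(Q[:,2]<45)]
h=Q[(Q[:,0]<510)&(Q[:,0]>455)&(abs(Q[:,1]+215)<30)]
print(len(h),h.mean(0),np.percentile(h[:,2],[10,50,90]));w_,v=np.linalg.eigh(np.cov(h[:,:2].T));print(v[:,1],np.ptp(h,axis=0))
# handle tips by ray
b=lambda u,v:(170+u/2.4-.3,130+v/2.4-.3)
print("tip",ray(c,*b(410,397),25),"root",ray(c,*b(450,367),25))
E
```

```text
clock: 0.52
eef_pos: [517.2, 64.7, 129.3]
eef_rot: [-2.219, -2.22, 0.005]
wrist_force: [0.5, 0.8, -0.6]
width: 25.5
finger_force: 0.0
clock: 0.93
eef_pos: [520.2, 63.7, 59.8]
eef_rot: [-2.22, -2.22, 0.005]
wrist_force: [1.3, -0.3, -0.1]
width: 0.2
finger_force: 0.0
[520.1660025   63.71421581  59.7636366 ] [-2.22003774 -2.21980619  0.00491624] 0.17616991396865267 [ 1.28829174 -0.27547798 -0.07779341]
[[309.70691629   0.         317.37755768]
 [  0.         309.70691629 201.56090763]
 [  0.           0.           1.        ]] [[-1.01961529e-03 -9.58390806e-01 -2.85457570e-01  7.25748485e+01]
 [ 9.99999408e-01 -8.68832392e-04 -6.54856387e-04  7.22127648e-01]
 [ 3.79593557e-04 -2.85458068e-01  9.58391124e-01 -1.42165233e+02]
 [ 0.00000000e+00  0.00000000e+00  0.00000000e+00  1.00000000e+00]]
124 [ 484.74120271 -212.68686235   30.20999503] [26.19902504 30.68176086 33.83260704]
[-0.98319244  0.18257225] [49.40352786 18.69302194 13.55234714]
tip [ 463.6352555  -208.78135746   25.        ] root [ 515.95806032 -216.40433994   25.        ]
```

View pics/c1.png

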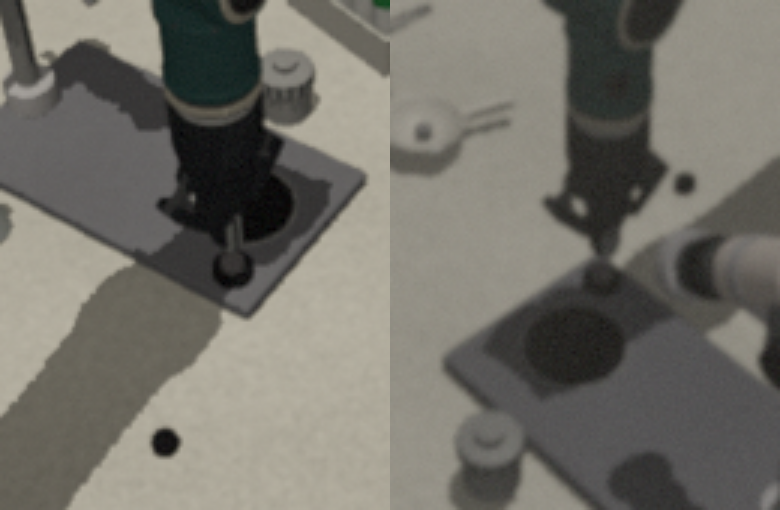

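View pics/w1.png

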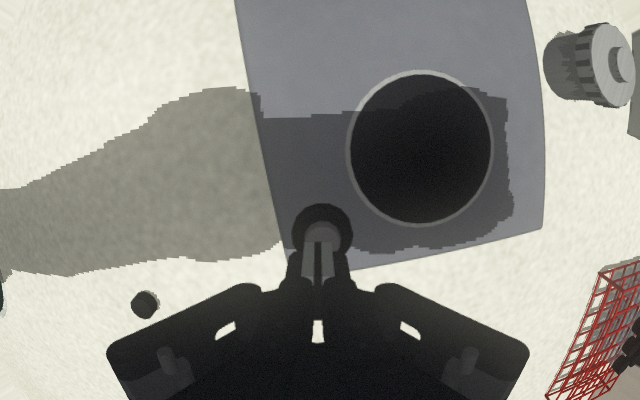

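The wrist view shows the button collar centred near (322,233) and the stage ring spanning x 346–494, y 70–227. The fingers are just over the button.

```bash
cat >> h.py <<'E'
def wray(w,s,u,v,z):
    K=w["mtx"];d=np.array([u-K[0,2],v-K[1,2]]);r=np.hypot(*d);t=r/K[0,0]
    k=np.array([*(d/max(r,1e-9)*np.sin(t)),np.cos(t)]);T=np.array(w["tool_from_camera"])
    Rt=R.from_rotvec(s["eef_rot"]).as_matrix();o=Rt@T[:3,3]+s["eef_pos"];k=Rt@T[:3,:3]@k
    return o+k*(z-o[2])/k[2]
E
python3 - <<'E'
from h import *
s=monitor.get_state();w=vision.capture("wrist")
E=[wray(w,s,*p,19) for p in((346,147),(494,147),(420,70),(420,227))];print(np.round(E,1),np.linalg.norm(E[0]-E[1]),np.linalg.norm(E[2]-E[3]))
print("stage",(E[0]+E[1])/2,(E[2]+E[3])/2)
for z in(36,39):
  print("button",wray(w,s,322,230,z),wray(w,s,292,233,z),wray(w,s,353,233,z),wray(w,s,322,204,z))
a=wray(w,s,234,0,18);b=wray(w,s,290,262,18);c=wray(w,s,350,270,18);d=wray(w,s,542,228,18);print("edges",a,b,b-a,"front",c,d,d-c)
E
```

```text
[[540.3 115.6  19. ]
 [641.8 119.4  19. ]
 [585.6 164.8  19. ]
 [591.6  63.5  19. ]] 101.53928229868711 101.39380536406608
stage [591.07400265 117.50017884  19.        ] [588.5924039  114.14997033  19.        ]
button [525.75020604  69.0654038   36.        ] [508.10473541  67.15352418  36.        ] [544.06373212  67.04263272  36.        ] [525.69577299  84.98290364  36.        ]
button [525.69956283  70.26735403  39.        ] [508.36829669  68.38951835  39.        ] [543.68698868  68.28060148  39.        ] [525.64609905  85.90141854  39.        ]
edges [472.05146036 210.3106851   18.        ] [504.47018332  38.36554365  18.        ] [  32.41872295 -171.94514145    0.        ] front [545.44115518  31.96645421  18.        ] [701.86616286  58.81432006  18.        ] [156.42500768  26.84786586   0.        ]
```

```bash
python3 -m creep '[[2,3,5,0,0,0],[2,3,12,0,0,0],[2,3,18,0,0,0],[2,3,20,0,0,0],[2,3,22,0,0,0]]'; python3 -m creep '[[0,0,1.5,0,0,0],[0,0,3,0,0,0],[0,0,3,0,0,0]]'
```

```text
clock: 1.55
eef_pos: [524.0, 65.9, 38.6]
eef_rot: [-2.221, -2.221, 0.002]
wrist_force: [-1.5, -0.1, 1.2]
width: 0.0
finger_force: 0.7
clock: 1.8
eef_pos: [524.0, 65.9, 36.1]
eef_rot: [-2.221, -2.221, 0.001]
wrist_force: [-2.5, -0.6, 2.9]
width: -0.0
finger_force: 1.3
```

```bash
python3 -m creep '[[0,0,1,0,0,0],[0,0,2,0,0,0],[0,0,2,0,0,0],[0,0,2,0,0,0]]'; python3 -m creep '[[0,0,1,0,0,0],[0,0,1,0,0,0],[0,0,1,0,0,0]]'
```

```text
clock: 2.13
eef_pos: [524.3, 65.9, 34.3]
eef_rot: [-2.221, -2.221, 0.001]
wrist_force: [-4.3, 0.2, 4.1]
width: 0.2
finger_force: 1.8
clock: 2.38
eef_pos: [524.4, 66.0, 34.0]
eef_rot: [-2.221, -2.221, 0.0]
wrist_force: [-4.5, -1.2, 10.1]
width: -0.1
finger_force: 5.2
```

```bash
python3 -m creep '[[0,0,-20,0,0,0],[0,0,-50,0,0,0],[0,0,-80,0,0,0],[0,0,-100,0,0,0],[0,0,-100,0,0,0]]'; python3 -m creep '[[-20,-2,0,0,0,0],[-50,-6,0,0,0,0],[-85,-10,0,0,0,0],[-115,-14,0,0,0,0],[-150,-18,0,0,0,0]]' 70;python3 -m creep '[[-35,-4,0,0,0,0],[-70,-8,0,0,0,0],[-100,-12,0,0,0,0],[-120,-15,0,0,0,0],[-128.5,-16,0,0,0,0]]';python3 -m creep '[[0,0,0,0,0,0.12],[0,0,0,0,0,0.24],[0,0,0,0,0,0.36],[0,0,0,0,0,0.48],[0,0,0,0,0,0.6]]';python3 -m creep '[[0,0,0,0,0,0.12],[0,0,0,0,0,0.24],[0,0,0,0,0,0.36],[0,0,0,0,0,0.48],[0,0,0,0,0,0.6]]';python3 -m creep '[[0,0,0,0,0,0.12],[0,0,0,0,0,0.24],[0,0,0,0,0,0.36],[0,0,0,0,0,0.476],[0,0,0,0,0,0.476]]'
python3 - <<'E'
from h import *
s=monitor.get_state();print(s["eef_pos"],s["eef_rot"],s["qpos"]);print(R.from_rotvec(s["eef_rot"]).as_matrix().round(3))
w=vision.capture("wrist");cv2.imwrite("pics/w2.png",w["color"])
import pickle;pickle.dump((w,s),open("w2.pkl","wb"))
E
```

```text
clock: 2.8
eef_pos: [528.2, 66.6, 137.7]
eef_rot: [2.217, 2.217, 0.013]
wrist_force: [1.1, -0.3, 1.2]
width: -0.1
finger_force: 0.0
clock: 3.22
eef_pos: [506.5, -84.7, 132.7]
eef_rot: [2.22, 2.223, 0.001]
wrist_force: [0.7, -0.1, -0.1]
width: 60.4
finger_force: 0.0
clock: 3.63
eef_pos: [489.6, -216.6, 132.7]
eef_rot: [2.226, 2.215, -0.002]
wrist_force: [-0.5, -0.7, -1.0]
width: 69.8
finger_force: 0.0
clock: 4.05
eef_pos: [491.0, -211.4, 132.7]
eef_rot: [-2.782, -1.459, -0.001]
wrist_force: [-0.2, 0.2, -0.0]
width: 70.0
finger_force: 0.0
clock: 4.47
eef_pos: [491.0, -211.2, 132.7]
eef_rot: [-3.089, -0.573, -0.0]
wrist_force: [0.1, -0.1, -0.5]
width: 70.0
finger_force: 0.0
clock: 4.88
eef_pos: [490.9, -211.3, 132.7]
eef_rot: [3.137, -0.167, -0.0]
wrist_force: [0.2, 0.4, 0.1]
width: 70.1
finger_force: 0.0
[ 490.94918918 -211.28286099  132.70168449] [ 3.13693929e+00 -1.66723714e-01 -4.36875716e-04] [ 0.00400564  0.42000877  0.42059398  1.98982294 -0.23875128  0.77924817
 -1.11376111]
[[ 0.994 -0.106 -0.   ]
 [-0.106 -0.994 -0.   ]
 [-0.     0.    -1.   ]]
```

View pics/w2.png

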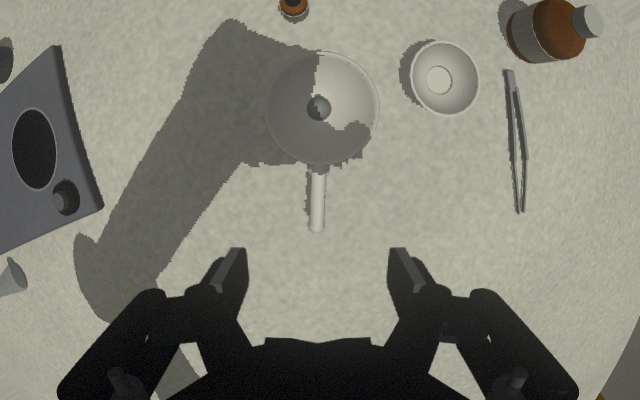

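Wrist view: ball at (319,107), handle centreline from (318,168) to its tip at (316,232), lying between the open fingers.

```bash
python3 - <<'E'
from h import *
import pickle
w,s=pickle.load(open("w2.pkl","rb"))
Rt=R.from_rotvec(s["eef_rot"]).as_matrix()
for n,p,z in(("ball",(319,107),20),("root",(318.5,170),25),("tip",(316,233),25),("rimL",(264,108),31),("rimR",(379,108),31)):
    q=wray(w,s,*p,z);print(n,q.round(1),"tool",(Rt.T@(q-s["eef_pos"])).round(1))
E
```

```text
ball [ 567.6 -220.8   20. ] tool [ 77.3   1.3 112.7]
root [ 516.5 -214.9   25. ] tool [ 25.8   0.9 107.7]
tip [ 461.5 -206.9   25. ] tool [-29.7  -1.3 107.7]
rimL [ 572.  -177.9   31. ] tool [ 77.1 -41.8 101.7]
rimR [ 562.6 -267.6   31. ] tool [ 77.3  48.4 101.7]
```

```bash
python3 -m creep '[[1,0,15,0,0,0.025],[1,0,40,0,0,0.025],[1,0,65,0,0,0.025],[1,0,85,0,0,0.025],[1,0,100,0,0,0.025]]' 50;python3 -m creep '[[0,0,10,0,0,0],[0,0,18,0,0,0],[0,0,23,0,0,0],[0,0,26,0,0,0],[0,0,26,0,0,0]]' 35; python3 -m creep '[[0,0,0,0,0,0],[0,0,0,0,0,0],[0,0,0,0,0,0]]' 22;python3 -m creep '[[0,0,0,0,0,0],[0,0,0,0,0,0],[0,0,0,0,0,0]]' 16;python3 -m creep '[[0,0,0,0,0,0],[0,0,0,0,0,0],[0,0,0,0,0,0],[0,0,0,0,0,0],[0,0,0,0,0,0]]' 8
```

```text
clock: 5.35
eef_pos: [491.0, -211.6, 31.3]
eef_rot: [-3.135, 0.197, 0.003]
wrist_force: [0.6, 0.6, 0.9]
width: 49.9
finger_force: 0.0
clock: 5.77
eef_pos: [491.7, -212.6, 7.2]
eef_rot: [3.135, -0.204, 0.0]
wrist_force: [0.1, 0.7, 1.4]
width: 34.5
finger_force: 0.0
clock: 6.02
eef_pos: [492.0, -212.8, 8.0]
eef_rot: [3.135, -0.204, 0.002]
wrist_force: [0.8, -0.3, 0.4]
width: 22.0
finger_force: 0.0
clock: 6.27
eef_pos: [491.7, -212.6, 7.5]
eef_rot: [3.135, -0.204, 0.001]
wrist_force: [0.1, -0.2, 0.2]
width: 15.8
finger_force: 0.0
clock: 6.68
eef_pos: [491.5, -212.6, 7.4]
eef_rot: [-3.135, 0.204, -0.0]
wrist_force: [-0.2, 0.8, 2.9]
width: 12.0
finger_force: 59.4
```

```bash
python3 -m creep '[[0,0,-1,0,0,0],[0,0,-3,0,0,0],[0,0,-5.5,0,0,0],[0,0,-8,0,0,0],[0,0,-11,0,0,0]]'; python3 -m creep '[[0,0,-3,0,0,0],[0,0,-6,0,0,0],[0,0,-8,0,0,0],[0,0,-9,0,0,0],[0,0,-9,0,0,0]]'
cat > look.py <<'E'
from h import *
import sys
s=monitor.get_state();w=vision.capture("wrist");P=s["eef_pos"];Rt=R.from_rotvec(s["eef_rot"]).as_matrix()
print("eef",P.round(1),"xaxis deg",np.degrees(np.arctan2(Rt[1,0],Rt[0,0])).round(2),"F",s["wrist_force"].round(1),s["width"].round(1))
# ball triangulated tool coords assumed z = nominal
c=w["color"];g=cv2.cvtColor(c,cv2.COLOR_BGR2GRAY)
cv2.imwrite(f"pics/{sys.argv[1]}.png",cv2.resize(c[60:360,180:460],None,fx=2,fy=2))
E
python3 look.py w3
```

```text
clock: 7.1
eef_pos: [491.3, -212.6, 18.4]
eef_rot: [-3.135, 0.205, 0.001]
wrist_force: [0.3, 0.3, -1.1]
width: 11.7
finger_force: 58.9
clock: 7.52
eef_pos: [491.7, -212.7, 27.6]
eef_rot: [3.135, -0.204, 0.001]
wrist_force: [0.4, 0.1, -1.3]
width: 12.2
finger_force: 58.9Traceback (most recent call last):
  File "look.py", line 4, in <module>
    print("eef",P.round(1),"xaxis deg",np.degrees(np.arctan2(Rt[1,0],Rt[0,0])).round(2),"F",s["wrist_force"].round(1),s["width"].round(1))
                                                                                                                      ^^^^^^^^^^^^^^^^
AttributeError: 'float' object has no attribute 'round'
```

```bash
sed -i 's/s\["width"\].round(1)/s["width"]/' look.py; python3 look.py w3
```

```text
eef [ 491.6 -212.6   27.4] xaxis deg -7.46 F [ 0.1 -0.3 -1.3] 11.567651776684412
```

View pics/w3.png

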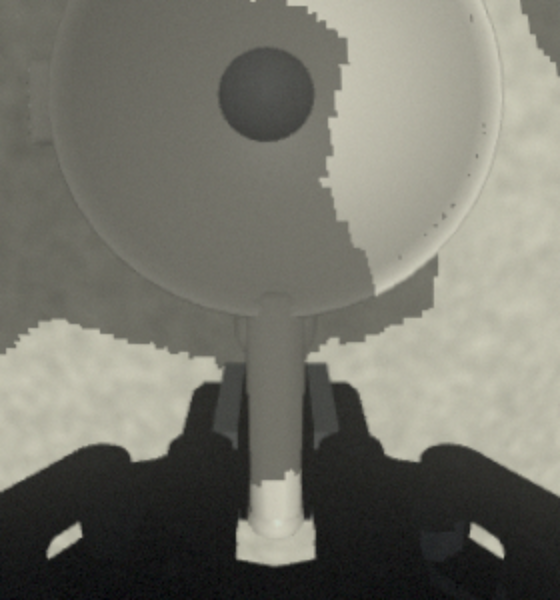

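The wrist view shows the handle between the pads and the ball at about (313,107) full-frame, near the middle of the dish. Next I check level from the wrist depth.

```bash
cat > tilt.py <<'E'
from h import *
from scipy.optimize import least_squares
s=monitor.get_state();w=vision.capture("wrist");K=w["mtx"];d=w["depth"]
v,u=np.mgrid[0:400,0:640];x,y=u-K[0,2],v-K[1,2];r=np.hypot(x,y)+1e-9;t=r/K[0,0]
k=np.stack([x/r*np.tan(t),y/r*np.tan(t),np.ones_like(t)],-1)*d[...,None]
T=np.array(w["tool_from_camera"]);Q=k@T[:3,:3].T+T[:3,3]   # tool coords
q=Q[d>0]; rad=np.hypot(q[:,0]-76,q[:,1]); z0=19-arm.pinch_z
rest=-arm.pinch_z+25   # underside of dish in tool z (nominal)
h=rest-q[:,2]          # height above underside
ball=q[(rad<9)&(h>15)&(h<36)]
ins=q[(rad>14)&(rad<38)&(h>2)&(h<40)]
f=least_squares(lambda p:np.linalg.norm(ins-p,axis=1)-54,[76,0,rest-64],loss="soft_l1")
bf=least_squares(lambda p:np.linalg.norm(ball-p,axis=1)-10,[76,0,rest-20],loss="soft_l1").x
rim=q[(rad>42.5)&(rad<45.5)&(h>15)&(h<45)];A=np.c_[rim[:,:2],np.ones(len(rim))]
for _ in range(3):
    c=np.linalg.lstsq(A,rim[:,2],rcond=None)[0];e=abs(A@c-rim[:,2]);rim,A=rim[e<2.5],A[e<2.5]
print("hollow centre",f.x.round(1),np.std(f.fun).round(2),len(ins),"ball",bf.round(1),"rim slope x,y",c[:2].round(3),len(rim),"rim z at centre",(c@[76,0,1]).round(1))
Rt=R.from_rotvec(s["eef_rot"]).as_matrix();print("ball world",(Rt@bf+s["eef_pos"]).round(1),"eef",s["eef_pos"].round(1),"x deg",np.degrees(np.arctan2(Rt[1,0],Rt[0,0])).round(2),"tool z",Rt[:,2].round(3),s["clock"])
E
python3 tilt.py
```

```text
hollow centre [ 75.8  -0.1 -55.7] 0.63 23525 ball [ 75.5  -2.  -11.5] rim slope x,y [ 0.004 -0.   ] 4436 rim z at centre -22.7
ball world [ 566.5 -220.4   38.8] eef [ 491.5 -212.6   27.3] x deg -7.46 tool z [ 0.  0. -1.] 7.6167
```

```bash
C="python3 -m creep"
python3 -m creep '[[0,0,-2,0,0,0],[0,0,-6,0,0,0],[0,0,-12,0,0,0],[0,0,-20,0,0,0],[0,0,-29,0,0,0]]' | head -2
python3 -m creep '[[0,0,-9,0,0,0],[0,0,-18,0,0,0],[0,0,-27,0,0,0],[0,0,-36,0,0,0],[0,0,-45,0,0,0]]' | head -2
python3 -m creep '[[0,0,-8,0,0,0],[0,0,-15,0,0,0],[0,0,-21,0,0,0],[0,0,-25,0,0,0],[0,0,-27,0,0,0]]' | head -2
python3 -m creep '[[0,1.5,0,0,0,-0.02],[0.1,3.8,0,0,0,-0.05],[0.2,6,0,0,0,-0.08],[0.5,9,0,0,0,-0.12],[1,12,0,0,0,-0.16]]' | head -2
python3 -m creep '[[0,3,0,0,0,-0.04],[0.2,6,0,0,0,-0.08],[0.5,8.3,0,0,0,-0.11],[0.7,10.2,0,0,0,-0.135],[0.8,10.9,0,0,0,-0.145]]' | head -2
python3 tilt.py
```

```text
clock: 8.08
eef_pos: [491.4, -212.7, 57.1]
clock: 8.5
eef_pos: [491.5, -212.6, 102.4]
clock: 8.92
eef_pos: [491.7, -212.7, 128.9]
clock: 9.33
eef_pos: [490.5, -224.7, 127.7]
clock: 9.75
eef_pos: [491.7, -235.9, 127.8]
hollow centre [ 75.9   0.1 -55.7] 0.63 23556 ball [ 75.5  -1.8 -11.4] rim slope x,y [0.005 0.001] 4447 rim z at centre -22.7
ball world [ 565.7 -221.   139.2] eef [ 491.7 -235.9  127.8] x deg 10.08 tool z [-0.001  0.    -1.   ] 9.75
```

```bash
python3 -m creep '[[0.5,-2,0,0,0,0],[1.4,-5.8,0,0,0,0],[2.8,-11.7,0,0,0,0],[4.7,-19.5,0,0,0,0],[7,-29,0,0,0,0]]' | head -2
python3 -m creep '[[2.8,-11.7,0,0,0,0],[5.6,-23.4,0,0,0,0],[8.4,-35,0,0,0,0],[11.2,-46.7,0,0,0,0],[14,-58.4,0,0,0,0]]' | head -2
python3 -m creep '[[2.8,-11.7,0,0,0,0],[5.6,-23.4,0,0,0,0],[8.4,-35,0,0,0,0],[11.2,-46.7,0,0,0,0],[14,-58.4,0,0,0,0]]' | head -2
python3 -m creep '[[2.8,-11.7,0,0,0,0],[5.6,-23.4,0,0,0,0],[8.4,-35,0,0,0,0],[11.2,-46.7,0,0,0,0],[14,-58.4,0,0,0,0]]' | head -2
python3 -m creep '[[2.8,-11.7,0,0,0,0],[5.6,-23.4,0,0,0,0],[8.4,-35,0,0,0,0],[11.2,-46.7,0,0,0,0],[14,-58.4,0,0,0,0]]' | head -2
python3 -m creep '[[2.3,-9.7,0,0,0,0],[4.4,-18.5,0,0,0,0],[6.3,-26.2,0,0,0,0],[7.9,-33,0,0,0,0],[9.3,-38.9,0,0,0,0]]' | head -4
python3 -m creep '[[1.4,-5.8,0,0,0,0],[2.6,-10.7,0,0,0,0],[3.7,-15.6,0,0,0,0],[4.7,-19.4,0,0,0,0],[5.4,-22.4,0,0,0,0]]'
python3 -m creep '[[0.4,-2,0,0,0,0],[0.7,-3,0,0,0,0],[0.7,-3,0,0,0,0]]'
python3 tilt.py
python3 - <<'E'
from h import *
c=fix(vision.capture("side"));a=fix(vision.capture("scene"))
cv2.imwrite("pics/c2.png",np.hstack([cv2.resize(c["color"][60:260,180:330],None,fx=2.6,fy=2.6),cv2.resize(a["color"][120:320,280:430],None,fx=2.6,fy=2.6)]))
print("proj focus est side/scene",proj(c,[587,115,140]),proj(a,[587,115,140]))
E
```

```text
clock: 10.22
eef_pos: [493.9, -204.9, 128.3]
clock: 10.63
eef_pos: [497.6, -144.2, 128.3]
clock: 11.05
eef_pos: [501.2, -84.5, 128.3]
clock: 11.47
eef_pos: [504.7, -24.5, 128.3]
clock: 11.88
eef_pos: [508.4, 35.3, 128.3]
clock: 12.3
eef_pos: [510.8, 74.6, 128.2]
eef_rot: [3.129, 0.274, -0.0]
wrist_force: [-0.8, -0.3, -1.5]
clock: 12.72
eef_pos: [512.3, 97.3, 128.3]
eef_rot: [3.13, 0.274, 0.0]
wrist_force: [-0.5, 0.0, -1.9]
width: 12.0
finger_force: 58.9
clock: 12.97
eef_pos: [512.4, 100.1, 128.3]
eef_rot: [3.13, 0.274, -0.0]
wrist_force: [0.5, -0.1, -1.3]
width: 11.9
finger_force: 58.9
hollow centre [ 75.9   0.2 -55.7] 0.63 23527 ball [ 75.4  -0.4 -11.4] rim slope x,y [0.004 0.001] 4514 rim z at centre -22.7
ball world [586.6 113.6 139.7] eef [512.4 100.1 128.3] x deg 10.01 tool z [-0. -0. -1.] 12.9667
proj focus est side/scene [278.42310002 166.70271942] [340.84443411 234.95660787]
```

View pics/c2.png

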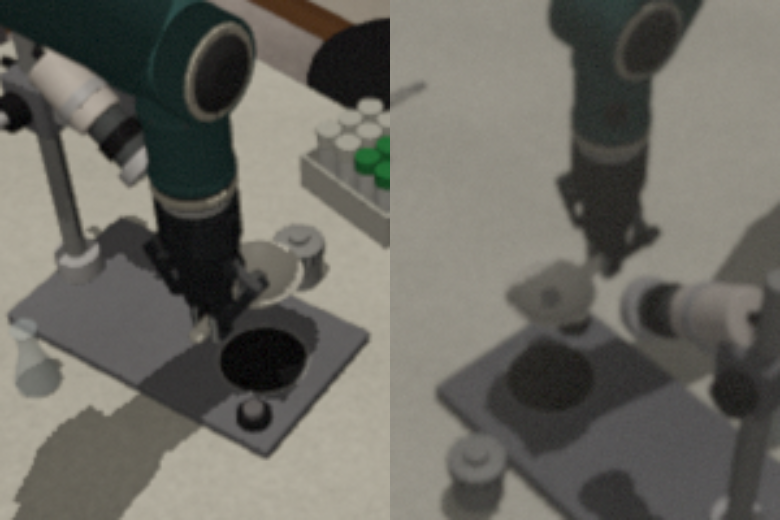

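Scene half: the ball appears at about (341,234), where the estimated focus projects (341,235). The dish is clear of the lens ring, which is at about (374,238). Holding for the first picture.

```bash
for i in 1 2 3; do python3 -m creep '[[0,0,0,0,0,0],[0,0,0,0,0,0],[0,0,0,0,0,0],[0,0,0,0,0,0],[0,0,0,0,0,0]]' | head -2; done
python3 tilt.py
python3 - <<'E'
from h import *
a=fix(vision.capture("scene"));b=fix(vision.capture("side"));L=np.array([587,115,0])+123*np.array([-.174,.985,0])+[0,0,226]
print("lens proj",L,proj(a,L),proj(b,L))
for n,c,r in(("A",a,(320,245,365,290)),("B",b,(258,185,300,212))):
    x0,y0,x1,y1=r;g=cv2.cvtColor(c["color"],cv2.COLOR_BGR2GRAY)[y0:y1,x0:x1]
    for th in(35,40,45,50,55):
        k=max(cv2.findContours((g<th).astype(np.uint8),0,1)[0],key=cv2.contourArea,default=None)
        if k is not None and len(k)>5:
            e=cv2.fitEllipse(cv2.convexHull(k)) if len(cv2.convexHull(k))>5 else None
            if e: print(n,th,np.round(e[1],1),ray(c,e[0][0]+x0,e[0][1]+y0,19).round(1))
E
```

```text
clock: 13.53
eef_pos: [512.4, 100.0, 128.3]
clock: 13.95
eef_pos: [512.4, 100.0, 128.3]
clock: 14.37
eef_pos: [512.4, 100.0, 128.3]
hollow centre [ 75.8   0.1 -55.7] 0.64 23562 ball [ 75.4  -0.3 -11.4] rim slope x,y [0.005 0.001] 4478 rim z at centre -22.7
ball world [586.6 113.4 139.7] eef [512.4 100.  128.3] x deg 10.01 tool z [ 0. -0. -1.] 14.3667
lens proj [565.598 236.155 226.   ] [376.464187  238.4577355] [237.33965976 124.41646842]
A 35 [22.4 24.3] [577.6 122.9  19. ]
A 40 [24.1 32. ] [584.6 118.1  19. ]
A 45 [25.8 32.8] [584.9 117.7  19. ]
A 50 [27.6 34.6] [585.3 118.9  19. ]
A 55 [38.8 49.6] [586.6 132.5  19. ]
B 35 [24.3 32.6] [585.7 115.3  19. ]
B 40 [24.5 32.7] [585.6 115.1  19. ]
B 45 [24.6 33.4] [585.3 115.2  19. ]
B 50 [25.6 33.3] [585.4 114.7  19. ]
B 55 [36.9 50.6] [585.2 126.8  19. ]
```

```bash
python3 -m creep '[[0,1.5,0,0,0,-0.02],[0.1,3.8,0,0,0,-0.05],[0.3,6.8,0,0,0,-0.09],[0.8,11.3,0,0,0,-0.15],[1.8,16.5,0,0,0,-0.22]]' | head -4
python3 -m creep '[[0.2,6,0,0,0,-0.08],[1,12,0,0,0,-0.16],[2.2,18,0,0,0,-0.24],[3.8,23.8,0,0,0,-0.32],[6,29.4,0,0,0,-0.4]]' | head -4
python3 -m creep '[[0.2,6,0,0,0,-0.08],[1,12,0,0,0,-0.16],[2.2,18,0,0,0,-0.24],[3.8,23.8,0,0,0,-0.32],[6,29.4,0,0,0,-0.4]]' | head -4
python3 -m creep '[[0.2,6,0,0,0,-0.08],[1,12,0,0,0,-0.16],[2.2,18,0,0,0,-0.24],[3.8,23.8,0,0,0,-0.32],[6,29.4,0,0,0,-0.4]]' | head -4
python3 -m creep '[[0.1,4.5,0,0,0,-0.06],[0.4,7.5,0,0,0,-0.1],[0.6,9.8,0,0,0,-0.13],[0.8,10.9,0,0,0,-0.145],[0.8,11.3,0,0,0,-0.15]]'
python3 -m creep '[[0,0,0,0,0,0],[0,0,0,0,0,0],[0,0,0,0,0,0],[0,0,0,0,0,0],[0,0,0,0,0,0]]' | head -2
python3 tilt.py
```

```text
clock: 14.93
eef_pos: [517.0, 84.0, 128.3]
eef_rot: [3.079, 0.623, -0.0]
wrist_force: [0.1, 0.5, -1.9]
clock: 15.35
eef_pos: [534.0, 58.7, 128.3]
eef_rot: [2.894, 1.222, -0.0]
wrist_force: [1.1, 0.4, -1.7]
clock: 15.77
eef_pos: [559.3, 42.3, 128.2]
eef_rot: [2.593, 1.773, -0.0]
wrist_force: [0.7, -0.3, -2.5]
clock: 16.18
eef_pos: [589.0, 37.1, 128.2]
eef_rot: [2.189, 2.252, -0.0]
wrist_force: [0.2, 0.1, -1.8]
clock: 16.6
eef_pos: [600.1, 38.6, 128.2]
eef_rot: [2.019, 2.406, -0.0]
wrist_force: [0.2, -0.1, -1.2]
width: 11.9
finger_force: 58.9
clock: 17.02
eef_pos: [599.9, 38.8, 128.3]
hollow centre [ 75.    0.6 -55.7] 0.63 23605 ball [ 74.6   0.1 -11.5] rim slope x,y [0.    0.003] 4273 rim z at centre -22.6
ball world [587.  112.3 139.8] eef [599.9  38.8 128.3] x deg 99.97 tool z [ 0. -0. -1.] 17.0167
```

```bash
for i in 1 2; do python3 -m creep '[[0,0,0,0,0,0],[0,0,0,0,0,0],[0,0,0,0,0,0],[0,0,0,0,0,0],[0,0,0,0,0,0]]' | tail -2; done
python3 -c "
from bench import workorder
print(workorder.hand_in())"
```

```text
width: 12.0
finger_force: 58.9
width: 12.0
finger_force: 58.9
the job is handed in; nothing more can be done
None
```

I switched the light on, held the dish level at the focus for the first picture, turned it a quarter turn and handed the job in at about 18 s with the ball still at the focus, within about 4 mm of my estimate. The hand-in returned no verdict.

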